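Set the thickness sander for its next pass

TASK

Set the bench thickness sander for its next pass: push the hand wheel round clockwise (seen from above) by the upright handle on its rim, through exactly one full turn, so that the handle comes to rest where it started; then press the small flat start button fully down and let go. Push and press gently with the fingertips only, without gripping anything; do not press the big mushroom-shaped stop button beside it, and leave the wood blank and the other loose things where they are.

Things in the scene. Friction and masses are not known exactly. Their poses are not given: they have to be found in the camera images.
- sander: Cream-painted bench-top drum sander, bolted down. Origin on the table under the hand wheel's axis; z up, x away from the operator, y to the operator's left. The wheel on top is its highest part. Right of it (y -50 to -275 mm): feed belt, 65 mm high, x +-196, crossed by the drum hood (x +-50, 159 high). Left of it: motor (x +-48, y to +180, 157 high). In front of the motor: control box.
- wheel_hub (a point): Centre of the hand wheel on its vertical axis, 226 mm above the table. Bright cast-aluminium three-spoke wheel, 160 mm across, rim 16 mm thick (214 to 230 mm above the table), hub 36 mm across, up to 235 mm. Nothing stands in the way all round it above the rim but its handle.
- handle: The wheel's only handle: black upright barrel on the rim above the end of one spoke, 24 to 25 mm in diameter, 60 mm high, its axis 66 mm from the wheel's axis. Origin on its axis at its foot, 234 mm above the table; top at 294 mm. It spins freely about its own axis, so its own turning means nothing.
- wheel (a joint): Wheel angle, rad, growing clockwise seen from above; one turn is 6.283. It starts anywhere from -2.2 to 2.2 (that start value, not 0, is where the turn begins); its stops are far off (-9.5, 16). A steady drag, about 3 N felt at the handle; it does not coast and stays where it is left. One turn clockwise lowers the drum 1 mm.
- start_top (a point): Centre of the top of the start button, 96 mm above the table: black, flat, round, 30 mm across, standing 14 mm out of the grey control box (top 82 mm high; x -147 to -83, y +65 to +195 mm on the sander) in a steel ring, at x = -115, y = +100 mm on the sander. Pressed straight down.
- start (a joint): Travel of the start button, m: 0 is up, 0.006 fully down. Spring, 1.4 N at first to 4.8 N fully down; it comes back up when let go.
- stop_top (a point): Centre of the top of the stop button: black mushroom head 40 mm across on a neck, its top 118 mm above the table, so 22 mm higher than the start button and 58 mm to the left of it (sander's +y). Not to be pressed.
- stop (a joint): Travel of the stop button, m: 0 is up, 0.006 fully down.
- blank: Dark wood blank 120 x 75 x 12 mm lying on the near half of the feed belt. Origin at the centre of its underside. To be left alone.
- caliper: Digital caliper, about 150 x 60 x 13 mm, lying on the far half of the feed belt. Origin under the middle of its beam. To be left alone.
- sanding_block: Cork sanding block 100 x 55 x 29 mm on the table in front of the sander. Origin at the centre of its underside. To be left alone.
- glue_bottle: White glue bottle, 52 mm in diameter, 150 mm high, on the left of the table. Origin at the centre of its underside. To be left alone.
- pencil_pot: Steel pot 72 mm in diameter, 90 mm high, with pencils up to 155 mm high, on the left of the table. Origin at the centre of its underside. To be left alone.
- tuner: Small steel guitar tuning machine, about 42 x 40 x 33 mm, on the left of the table. Origin on its underside. To be left alone.
- screwdriver: Screwdriver 200 mm long lying on the near right of the table. To be left alone.

How it is judged:
By the outcome, as a careful person would: the job done as asked, in the order asked, and still so for the second after the job is handed in, with the robot touching nothing.
It also fails if it takes over 67 s, if anything falls off the work surface, if the arm or the gripper's body presses on something with over 40 N, if the wrist force passes 120 N, or if a joint passes its speed limit or range.

ROBOT

A 6-joint arm with a two-finger parallel gripper is mounted at the origin on the work surface. World frame = base frame: x ahead of the robot, y to its left, z up, the work surface at z = 0. Lengths are in m, angles in rad, forces in N, time in s.
With the tool pointing down it reaches from about 0.35 to 0.975 m from the base axis. Payload 4.9 kg.
Tool frame: the origin (TCP) lies at the very end of the fingers, on their centre line; the grasp point (between the pads) lies 19 mm behind it; z points along the fingers, x is the direction in which the jaws open and shut, and the axes are right-handed (so a half turn about z gives the same grasp; the last joint's range is limited). The gripper opens to 85 mm and grips with 20 to 120 N. Pads are 22 mm wide; open, the fingers measure 114 mm over their backs; the gripper's body (76 mm by 85 mm) begins 54 mm behind the grasp point. The pads swing forward as they close: fully open they stand 13 mm farther back than shut.
Start: joints at [-1.322, 0.053, 1.613, -0, 1.476, -0.119], TCP at [0.225, -0.583, 0.231] pointing down, gripper open.
Joint ranges: [-3.01, 3.01], [-1.01, 2.22], [0.06, 2.58], [-1.02, 4.17], [0.09, 2.62], [-3.14, 3.14]. Speed limits (rad/s): [2.57, 2.57, 3.14, 3.14, 3.14, 3.14].

INTERFACE

Orientations are given as a rotation vector (axis times angle).
In Python, from station import readout, viewer, ctrl, nets gives the robot as it stands. The module is installed in compiled form; this text tells all that it offers.
- The arm moves only by the tool step_arm, never from a script. Its argument "moves" is a list that holds one entry, the list of rows, each a list of 4 numbers: the shift along the world's x, y, z in cm, then the turn about the world's z in rad. In form: [[[dx, dy, dz, yaw], ...]]. A call has 1 to 10 rows; each row shifts and turns the commanded pose from where the row before left it; what a row does not reach is not made up. A row lasts 1/12 s, in which the tool goes at most 41.7 mm and 7.16 degrees, less where a joint would pass 70% of its speed; a pose out of reach is approached as far as the arm can. A call is refused whole if a number of a shift passes 4.17 or a number of a turn 0.125, either way. A call with a gripper value outside its range is refused whole. "grip" is the closure, from 0 (fully open) to 1 (shut), set as the call begins (left out, the last holds). The fingers move at their own pace and stop on an object; "squeeze" is the grip in N (left out, the last holds). Time passes only in rows, so rows that do not move let the fingers close. It gives the time, the measured TCP pose, the force and the opening at its end, in the units of the state.
- readout.get_obs(): the state, without advancing time (a new reading comes with each control period).
- viewer.get_image(name): name is "scene" or "top"; returns the picture (384x512x3 uint8, blue, green, red); there is no depth.
- viewer.calibration(name): a dict with "camera_matrix" (3x3 intrinsics, pixels), "R" (3x3) and "t" (3): a world point X has camera coordinates R X + t. Camera axes: x right, y down, z forward; pixel columns grow to the right and rows downward; lengths in m; the calibration is good to about 2 mm. A picture is of the moment at which its call begins. calibration takes no time and is no camera call.
- ctrl.finish_job(): hands the job in, once; it reports no verdict.
Trained networks look in the newest picture that a camera, given by its name, has taken for a name from the list of things; names that differ only in an ending like _2 or _b are one class to them, and where a whole thing is asked for, a point or a joint stands for the part that bears it (a point fixed in the world has none). Each returns a list of dicts, best first, with "confidence" (0 to 1); they miss things now and then, are a little off and sometimes report something else, mostly with a low value. They report only what shows in the picture. A call takes as long as a camera call.
- nets.masks_of(camera, thing): "region" (384x512 bool, what is visible of it) and "box" ([left, top, right, bottom] in pixels, round what is visible of it).
- nets.pinpoint(camera, thing): "at" ([column, row] in pixels: a listed point, or the origin of a listed thing).
The state is a dict: "t": time; "q": joint angles; "dq": joint speeds; "effort": joint torques, N m; "tool_pos": TCP position; "tool_rot": TCP orientation; "contact_force": force on the tool from outside, world axes, zero at the start; "wrist_torque": the same for the moment, N m; "opening": finger opening in m.
Only numpy, scipy, OpenCV 4.12 (cv2) and the standard library are available. Lean on these libraries where they do the work, as an engineer would, in place of code of your own. Each camera call takes 0.05 s, during which the arm holds its last target. There are 200 camera calls.

## Working session

There is one attempt and no reset: what is moved stays moved. The work goes in short steps, Python scripts to look and compute and a tool call to move; the robot and the scene stay as the last step left them, time stands still between calls to the robot, and variables do not carry over. Pictures are saved under pics/ and viewed, about 8 in all and at most 12, crops included, and the job is handed in when it is done.

Besides the shell and the picture viewer there is one more tool, called after "Call:" as name(argument=value, ...), one argument or row to a line, values as JSON. step_arm: Moves the arm, as the interface text tells. Its arguments: {"type":"object","properties":{"moves":{"type":"array","items":{"type":"array","items":{"type":"array","items":{"type":"number"}}}},"grip":{"type":"number"},"squeeze":{"type":"number"}},"required":["moves"]}

```bash
mkdir -p pics; cat > h.py <<'E'
import numpy as np, cv2
from station import readout, viewer, ctrl, nets
def ray(cam,px):
    c=viewer.calibration(cam);K=np.array(c["camera_matrix"]);R=np.array(c["R"]);t=np.array(c["t"])
    d=R.T@np.linalg.inv(K)@np.array([px[0],px[1],1.]);o=-R.T@t
    return o,d
def atz(cam,px,z):
    o,d=ray(cam,px);return o+d*(z-o[2])/d[2]
def proj(cam,X):
    c=viewer.calibration(cam);p=np.array(c["camera_matrix"])@(np.array(c["R"])@np.array(X)+np.array(c["t"]));return p[:2]/p[2]
E
python3 - <<'E'
from h import *
o=readout.get_obs();print(o["t"],o["tool_pos"],o["tool_rot"],o["contact_force"],o["opening"])
ims=[]
for cam in("scene","top"):
    im=viewer.get_image(cam);ims.append(im)
    print(cam,"cam at",ray(cam,(0,0))[0].round(3))
    for n,z in(("wheel_hub",.226),("handle",.234),("start_top",.096),("stop_top",.118),("sander",0)):
        for r in nets.pinpoint(cam,n)[:2]: print(n,np.round(r["at"],1),round(r["confidence"],2),atz(cam,r["at"],z).round(4))
for i,c in enumerate(("scene","top")): cv2.imwrite(f"pics/{c}0.png",cv2.resize(ims[i],(800,600)))
E
```

```text
0.0 [ 0.22457005 -0.58259179  0.23006912] [-2.58909453e+00  1.77697585e+00  2.42448244e-03] [ 0.60835865 -0.01262814 -0.72550931] 0.08508531831070303
scene cam at [ 1.236 -0.513  1.195]
wheel_hub [238.7 197.1] 0.92 [ 0.5966 -0.0341  0.226 ]
handle [261.4 205.4] 0.64 [ 0.6693 -0.006   0.234 ]
stop_top [245.  171.6] 0.37 [0.4479 0.109  0.118 ]
sander [240.  240.1] 0.7 [ 0.6003 -0.0378  0.    ]
top cam at [0.493 0.027 1.413]
wheel_hub [280.4 176.3] 0.83 [ 0.6013 -0.0377  0.226 ]
wheel_hub [155.8 230.3] 0.55 [0.4377 0.3607 0.226 ]
handle [269.  162.8] 0.64 [ 0.6442 -0.0021  0.234 ]
start_top [253.7 220.6] 0.51 [0.4587 0.0526 0.096 ]
stop_top [238.4 221.4] 0.43 [0.4576 0.1052 0.118 ]
stop_top [281.  240.5] 0.43 [ 0.389  -0.0406  0.118 ]
sander [275.1 185.4] 0.85 [ 0.5876 -0.0292  0.    ]
```

View pics/top0.png

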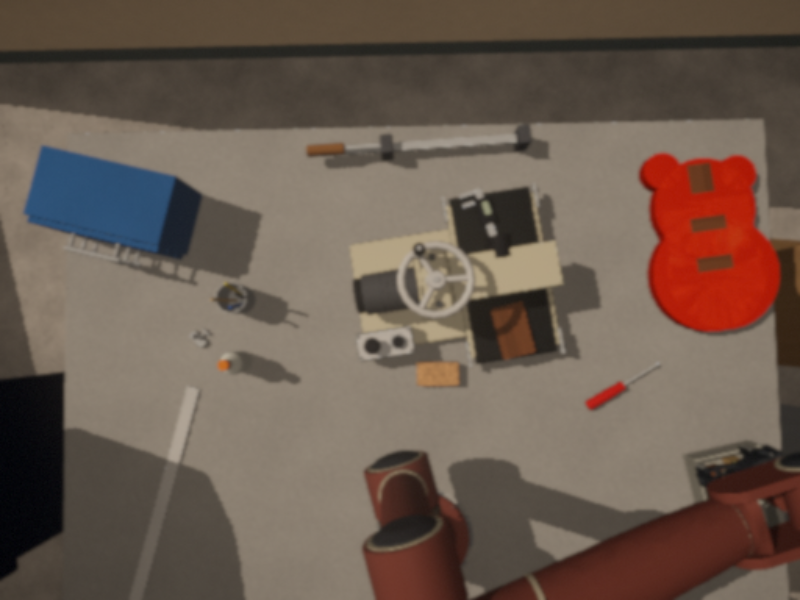

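View pics/scene0.png

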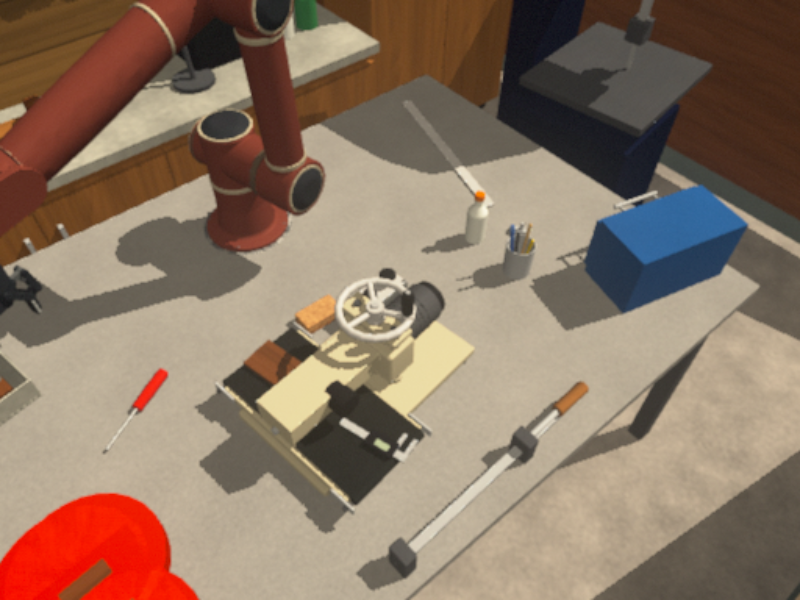

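Top view: wheel centre at about (435,280) of 800x600, handle at about (420,250), start button (400,341), stop (373,345). Sander yaw is roughly +5°. I'll refine with masks and a zoomed crop.

```bash
python3 - <<'E'
from h import *
im={}
for cam in("top","scene"):
    im[cam]=viewer.get_image(cam)
    for n in("wheel","handle","start","stop","wheel_hub"):
        for r in nets.masks_of(cam,n)[:2]:
            m=r["region"];ys,xs=np.nonzero(m);print(cam,n,round(r["confidence"],2),r["box"],m.sum(),(xs.mean().round(1),ys.mean().round(1)))
    for n in("start_top","stop_top"):
        for r in nets.pinpoint(cam,n)[:2]: print(n,np.round(r["at"],1),round(r["confidence"],2))
a=cv2.resize(im["top"][140:240,215:305],None,fx=6,fy=6,interpolation=cv2.INTER_CUBIC)
b=cv2.resize(im["scene"][150:250,200:300],None,fx=6,fy=6,interpolation=cv2.INTER_CUBIC)
cv2.imwrite("pics/c1.png",a);cv2.imwrite("pics/c2.png",b)
E
```

```text
top wheel 0.59 [255.9, 153.5, 303.4, 204.5] 858 (np.float64(279.3), np.float64(179.1))
top handle 0.59 [263.6, 157.2, 270.8, 162.0] 60 (np.float64(268.1), np.float64(159.5))
top start 0.36 [250.7, 213.8, 257.8, 222.2] 29 (np.float64(254.4), np.float64(218.3))
top start 0.35 [314.6, 192.7, 345.2, 228.9] 702 (np.float64(328.1), np.float64(211.0))
top wheel_hub 0.93 [224.8, 119.0, 360.8, 234.3] 10359 (np.float64(293.7), np.float64(179.8))
start_top [253.2 216.4] 0.43
start_top [399.3 246.1] 0.3
stop_top [238.3 220.1] 0.61
stop_top [400.3 244.7] 0.38
scene wheel 0.66 [210.1, 181.2, 272.3, 221.8] 1023 (np.float64(240.4), np.float64(198.3))
scene handle 0.6 [258.6, 189.2, 267.5, 204.5] 92 (np.float64(261.0), np.float64(193.8))
scene start 0.45 [322.5, 149.1, 341.7, 178.0] 469 (np.float64(332.0), np.float64(163.8))
scene wheel_hub 0.58 [136.8, 173.1, 305.8, 332.0] 12483 (np.float64(226.7), np.float64(246.1))
start_top [327.7 170.8] 0.55
stop_top [243.2 173.8] 0.45
```

View pics/c1.png

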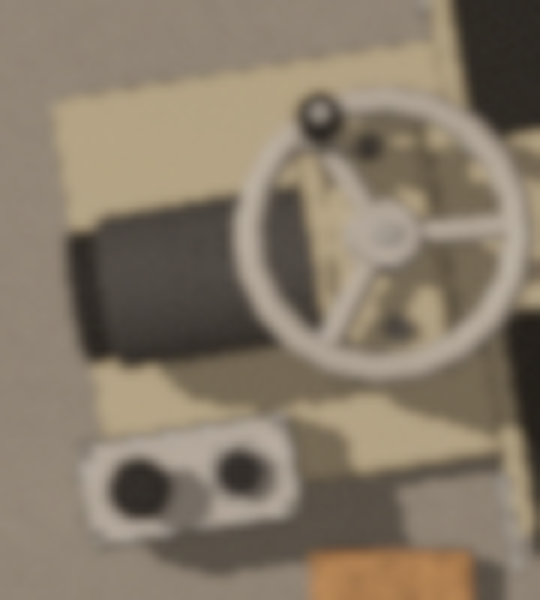

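View pics/c2.png

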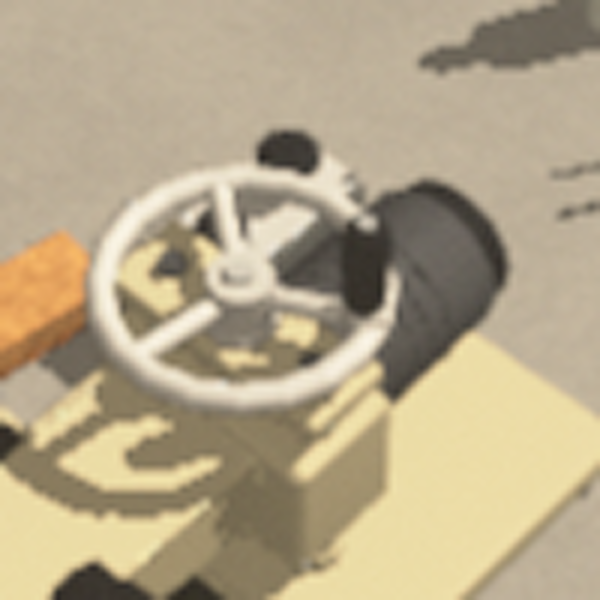

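```bash
python3 - <<'E'
from h import *
from scipy.optimize import least_squares
f=lambda u,v,ox,oy:((u+.5)/6-.5+ox,(v+.5)/6-.5+oy)
T=lambda u,v:f(u,v,215,140); S=lambda u,v:f(u,v,200,150)
obs=[("top",T(381,235),"w",(0,0,.224)),("top",T(384,230),"w",(0,0,.233)),("top",T(241,472),"w",(-.115,.100,.096)),("top",T(140,488),"w",(-.115,.158,.118)),("top",T(320,118),"h",.29),
("scene",S(241,273),"w",(0,0,.235)),("scene",S(288,150),"w",(-.115,.158,.115)),("scene",S(366,262),"h",.266)]
for c,p,k,q in obs: print(c,np.round(p,1),k,q,atz(c,p,q if k=="h" else q[2]).round(4))
def pt(v,k,q):
    x,y,yaw,a=v
    if k=="h": return [x+.066*np.cos(a),y+.066*np.sin(a),q]
    c,s=np.cos(yaw),np.sin(yaw);return [x+c*q[0]-s*q[1],y+s*q[0]+c*q[1],q[2]]
def res(v,o): return np.concatenate([proj(c,pt(v,k,q))-p for c,p,k,q in o])
for nm,o in(("both",obs),("top",obs[:5]),("scene",obs[5:])):
    r=least_squares(res,[.6,-.036,.1,.8],args=(o,));v=r.x
    print(nm,v.round(4),"handle",np.round(pt(v,"h",.234),4),"start",np.round(pt(v,"w",(-.115,.1,.096)),4),"stop",np.round(pt(v,"w",(-.115,.158,.118)),4));print(r.fun.round(1))
E
```

```text
top [278.1 178.8] w (0, 0, 0.224) [ 0.5937 -0.0303  0.224 ]
top [278.6 177.9] w (0, 0, 0.233) [ 0.5956 -0.0315  0.233 ]
top [254.8 218.2] w (-0.115, 0.1, 0.096) [0.4669 0.0488 0.096 ]
top [237.9 220.9] w (-0.115, 0.158, 0.118) [0.4593 0.1068 0.118 ]
top [267.9 159.2] h 0.29 [0.6479 0.0023 0.29  ]
scene [239.8 195.1] w (0, 0, 0.235) [ 0.5984 -0.0312  0.235 ]
scene [247.6 174.6] w (-0.115, 0.158, 0.115) [0.4627 0.1087 0.115 ]
scene [260.6 193.2] h 0.266 [0.6522 0.0045 0.266 ]
both [ 0.5956 -0.0319  0.1426  0.5772] handle [0.6509 0.0042 0.234 ] start [0.4676 0.0508 0.096 ] stop [0.4593 0.1082 0.118 ]
[ 0.5 -0.6  0.1 -0.  -0.6 -0.2 -0.4 -0.  -0.6 -1.  -0.7 -0.4 -0.7 -0.5
 -0.4 -0.2]
top [ 0.5945 -0.0323  0.1445  0.5754] handle [0.6498 0.0036 0.234 ] start [0.4663 0.05   0.096 ] stop [0.4579 0.1074 0.118 ]
[ 0.7 -0.2  0.3  0.3 -0.4  0.2 -0.2  0.4 -0.4 -0.6]
scene [ 0.5979 -0.0317  0.1372  0.5873] handle [0.6528 0.0048 0.234 ] start [0.4703 0.0516 0.096 ] stop [0.4624 0.109  0.118 ]
[-0.2 -0.   0.  -0.1  0.2  0.1]
```

Both cameras agree within about 3 mm:

| Item | Value |
|---|---|
| Hub | (0.596, -0.032) |
| Handle angle | 0.577 rad |
| Start button | (0.4675, 0.0505) |
| Stop button | (0.459, 0.108) |

Next I shut the fingers, lift and travel to the counter-clockwise side of the handle.

Call:
step_arm(
  moves=[
    [[0,0,3,0.105],[0,0,3,0.105],[1.8,2.8,3,0],[1.8,2.8,2,0],[1.8,2.8,0,0],[1.8,2.8,0,0],[1.8,2.8,0,0],[1.8,2.8,0,0],[1.8,2.8,0,0],[1.8,2.8,0,0]],
  ],
  grip=1,
  squeeze=20,
)

```text
t: 2.23
tool_pos: [0.368, -0.3597, 0.3394]
tool_rot: [2.762, -1.497, 0.001]
contact_force: [0.8, -0.4, 0.6]
opening: 0.0003
```

Call:
step_arm(
  moves=[
    [[1.8,2.8,0,0],[1.8,2.8,0,0],[1.8,2.8,0,0],[1.8,2.8,0,0],[1.8,2.8,0,0],[1.8,2.8,0,0],[1.8,2.8,0,0],[1.8,2.8,0,0],[1.8,2.8,0,0],[1.8,2.8,0,0]],
  ],
)

```text
t: 3.07
tool_pos: [0.5481, -0.0795, 0.3394]
tool_rot: [-2.762, 1.496, -0.001]
contact_force: [0.2, -0.4, 0.6]
opening: -0.0003
```

Call:
step_arm(
  moves=[
    [[1.9,3.1,0,0],[1.9,3.1,0,0],[1.9,3.1,0,0],[2.0,3.1,0,0],[0,0,0,0],[0,0,-3,0],[0,0,-3,0],[0,0,-2,0],[0,0,-1,0],[0,0,0,0]],
  ],
)

```text
t: 3.9
tool_pos: [0.6228, 0.0428, 0.2456]
tool_rot: [2.76, -1.495, -0.008]
contact_force: [-0.2, -0.7, -0.2]
opening: -0.0003
```

```bash
python3 - <<'E'
from h import *
o=readout.get_obs();print(o["t"],o["tool_pos"],o["contact_force"])
a=viewer.get_image("top");b=viewer.get_image("scene")
a=cv2.resize(a[140:240,240:330],(540,600),interpolation=cv2.INTER_CUBIC)[:, :390]
b=cv2.resize(b[145:245,210:278],(408,600),interpolation=cv2.INTER_CUBIC)
cv2.imwrite("pics/d.png",np.hstack([a,b]))
E
```

```text
3.9 [0.6228225  0.04277312 0.24563508] [-0.22365144 -0.66735514 -0.19020982]
```

View pics/d.png

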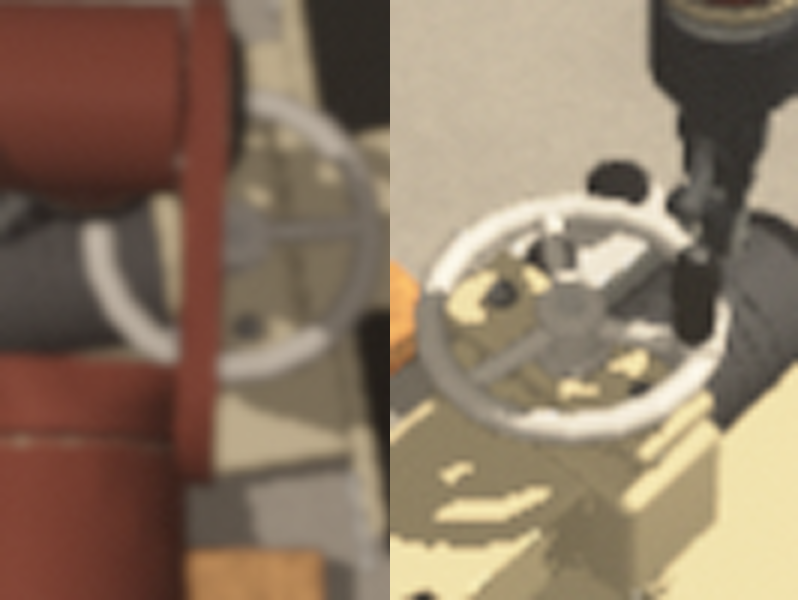

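Call:
step_arm(
  moves=[
    [[0.22,-0.34,0,0],[0.22,-0.34,0,0],[0.22,-0.34,0,0],[0.11,-0.17,0,0],[0,0,0,0],[0,0,0,0]],
  ],
)

```text
t: 4.5
tool_pos: [0.6331, 0.0306, 0.2508]
tool_rot: [-2.761, 1.496, -0.005]
contact_force: [-0.5, -0.4, 5.7]
opening: 0.0
```

Call:
step_arm(
  moves=[
    [[0.11,-0.17,0,0],[0,0,0,0]],
  ],
)

```text
t: 4.67
tool_pos: [0.6339, 0.0293, 0.2508]
tool_rot: [-2.761, 1.496, -0.003]
contact_force: [-0.8, 0.7, 6.3]
opening: 0.0003
```

Call:
step_arm(
  moves=[
    [[0.11,-0.17,0,0],[0,0,0,0]],
  ],
)

```text
t: 4.83
tool_pos: [0.635, 0.0277, 0.2508]
tool_rot: [-2.761, 1.496, -0.003]
contact_force: [-0.9, 1.3, 5.7]
opening: 0.0001
```

Upward force of about 6 N appeared, so I'm looking before pushing on.

```bash
python3 - <<'E'
from h import *
for i in range(4):
    b=viewer.get_image("scene");o=readout.get_obs();print(o["t"],o["tool_pos"].round(4),o["contact_force"].round(2))
cv2.imwrite("pics/e.png",cv2.resize(b[145:210,225:285],None,fx=9,fy=9,interpolation=cv2.INTER_CUBIC))
E
```

```text
4.8833 [0.635  0.0277 0.2508] [-1.07  0.44  6.  ]
4.9333 [0.635  0.0277 0.2508] [-0.84  1.47  6.61]
4.9833 [0.635  0.0277 0.2508] [-1.18  1.79  5.52]
5.0333 [0.635  0.0277 0.2508] [-0.21  1.31  5.85]
```

View pics/e.png

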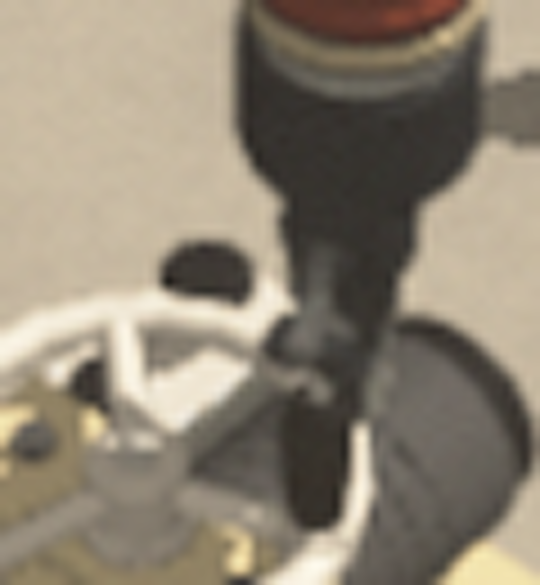

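The finger's knuckle is resting on the handle top: in the crop, knuckle at (300,380) above the handle at (320,460). The horizontal force is well below the drag, so the wheel hasn't moved. I'll raise the tool so only the fingertips engage.

Call:
step_arm(
  moves=[
    [[0,0,0.9,0],[0,0,0.9,0],[0,0,0,0],[0,0,0,0]],
  ],
)

```text
t: 5.37
tool_pos: [0.6347, 0.0274, 0.268]
tool_rot: [-2.762, 1.496, -0.002]
contact_force: [-0.9, 0.8, -0.5]
opening: -0.0
```

Call:
step_arm(
  moves=[
    [[0.11,-0.17,0,0],[0,0,0,0],[0,0,0,0]],
  ],
)

```text
t: 5.62
tool_pos: [0.6352, 0.0257, 0.2664]
tool_rot: [2.762, -1.496, -0.002]
contact_force: [1.1, -0.1, -0.2]
opening: 0.0002
```

Call:
step_arm(
  moves=[
    [[0.11,-0.17,0,0],[0,0,0,0],[0,0,0,0]],
  ],
)

```text
t: 5.87
tool_pos: [0.6365, 0.0241, 0.2669]
tool_rot: [2.762, -1.497, -0.001]
contact_force: [-0.2, -0.5, 0.4]
opening: 0.0
```

Call:
step_arm(
  moves=[
    [[0.08,-0.13,0,0],[0,0,0,0]],
  ],
)

```text
t: 6.03
tool_pos: [0.6375, 0.0226, 0.2671]
tool_rot: [2.762, -1.497, 0.0]
contact_force: [-0.3, 0.1, 0.1]
opening: 0.0001
```

Call:
step_arm(
  moves=[
    [[0.08,-0.13,0,0],[0,0,0,0]],
  ],
)

```text
t: 6.2
tool_pos: [0.6383, 0.0213, 0.2672]
tool_rot: [2.762, -1.497, 0.0]
contact_force: [-0.1, 0.7, 0.5]
opening: -0.0003
```

Call:
step_arm(
  moves=[
    [[0.08,-0.13,0,0],[0,0,0,0]],
  ],
)

```text
t: 6.37
tool_pos: [0.6391, 0.0201, 0.2672]
tool_rot: [-2.762, 1.497, -0.0]
contact_force: [0.4, 0.2, -0.1]
opening: -0.0004
```

Call:
step_arm(
  moves=[
    [[0.08,-0.13,0,0],[0,0,0,0]],
  ],
)

```text
t: 6.53
tool_pos: [0.6397, 0.0192, 0.2672]
tool_rot: [-2.762, 1.496, 0.001]
contact_force: [0.3, 1.1, 0.5]
opening: 0.0001
```

Call:
step_arm(
  moves=[
    [[0.05,-0.08,0,0],[0,0,0,0]],
  ],
)

```text
t: 6.7
tool_pos: [0.6402, 0.0184, 0.2672]
tool_rot: [-2.762, 1.496, 0.001]
contact_force: [-1.4, 2.9, -0.2]
opening: 0.0002
```

Call:
step_arm(
  moves=[
    [[0.05,-0.08,0,0],[0,0,0,0]],
  ],
)

```text
t: 6.87
tool_pos: [0.6408, 0.0174, 0.2672]
tool_rot: [-2.762, 1.496, 0.0]
contact_force: [-0.7, 1.7, -0.7]
opening: -0.0001
```

Contact onset is at TCP ≈ (0.6398, 0.0191). Returning to that point in contact means exactly one turn. I'll work out the circle rows.

```bash
python3 - <<'E'
from h import *
hub=np.array([.5960,-.0320]);p=readout.get_obs()["tool_pos"][:2]
a0=np.arctan2(*(p-hub)[::-1]);r0=np.hypot(*(p-hub));print(r0,a0)
N=75;aend=.861+.14-2*np.pi
cur=p*100
for i in range(1,N+1):
    a=a0+(aend-a0)*i/N;r=r0+(.0672-r0)*min(1,i/10)
    t=(hub+r*np.array([np.cos(a),np.sin(a)]))*100
    s=np.round(t-cur,2);cur=cur+s
    print("[%.2f, %.2f, 0, 0],"%tuple(s),end=" " if i%10 else "\n")
print(cur)
E
```

```text
0.06667879675716268 0.8346165972837185
[0.39, -0.38, 0, 0], [0.36, -0.41, 0, 0], [0.33, -0.43, 0, 0], [0.29, -0.47, 0, 0], [0.25, -0.48, 0, 0], [0.21, -0.50, 0, 0], [0.17, -0.52, 0, 0], [0.12, -0.54, 0, 0], [0.08, -0.54, 0, 0], [0.04, -0.54, 0, 0],
[-0.01, -0.55, 0, 0], [-0.06, -0.55, 0, 0], [-0.10, -0.53, 0, 0], [-0.14, -0.53, 0, 0], [-0.19, -0.52, 0, 0], [-0.23, -0.50, 0, 0], [-0.26, -0.47, 0, 0], [-0.31, -0.46, 0, 0], [-0.34, -0.43, 0, 0], [-0.38, -0.40, 0, 0],
[-0.41, -0.36, 0, 0], [-0.43, -0.33, 0, 0], [-0.46, -0.30, 0, 0], [-0.49, -0.26, 0, 0], [-0.50, -0.21, 0, 0], [-0.52, -0.18, 0, 0], [-0.53, -0.13, 0, 0], [-0.54, -0.09, 0, 0], [-0.55, -0.05, 0, 0], [-0.54, 0.00, 0, 0],
[-0.55, 0.05, 0, 0], [-0.54, 0.09, 0, 0], [-0.53, 0.13, 0, 0], [-0.52, 0.18, 0, 0], [-0.50, 0.22, 0, 0], [-0.49, 0.25, 0, 0], [-0.46, 0.30, 0, 0], [-0.43, 0.33, 0, 0], [-0.41, 0.37, 0, 0], [-0.38, 0.40, 0, 0],
[-0.34, 0.43, 0, 0], [-0.30, 0.45, 0, 0], [-0.27, 0.48, 0, 0], [-0.23, 0.50, 0, 0], [-0.18, 0.51, 0, 0], [-0.15, 0.53, 0, 0], [-0.10, 0.54, 0, 0], [-0.05, 0.55, 0, 0], [-0.02, 0.54, 0, 0], [0.04, 0.55, 0, 0],
[0.08, 0.54, 0, 0], [0.12, 0.54, 0, 0], [0.16, 0.52, 0, 0], [0.21, 0.51, 0, 0], [0.25, 0.49, 0, 0], [0.28, 0.46, 0, 0], [0.33, 0.45, 0, 0], [0.35, 0.41, 0, 0], [0.40, 0.38, 0, 0], [0.42, 0.35, 0, 0],
[0.45, 0.32, 0, 0], [0.47, 0.28, 0, 0], [0.49, 0.23, 0, 0], [0.51, 0.20, 0, 0], [0.53, 0.16, 0, 0], [0.53, 0.11, 0, 0], [0.55, 0.07, 0, 0], [0.55, 0.02, 0, 0], [0.54, -0.02, 0, 0], [0.55, -0.07, 0, 0],
[0.53, -0.11, 0, 0], [0.53, -0.15, 0, 0], [0.51, -0.20, 0, 0], [0.49, -0.24, 0, 0], [0.48, -0.27, 0, 0], [63.22722681  2.46115973]
```

Call:
step_arm(
  moves=[
    [[0.39,-0.38,0,0],[0.36,-0.41,0,0],[0.33,-0.43,0,0],[0.29,-0.47,0,0],[0.25,-0.48,0,0],[0.21,-0.5,0,0],[0.17,-0.52,0,0],[0.12,-0.54,0,0],[0.08,-0.54,0,0],[0.04,-0.54,0,0]],
  ],
)

```text
t: 7.7
tool_pos: [0.6636, -0.0314, 0.2672]
tool_rot: [-2.762, 1.496, -0.001]
contact_force: [0.8, 3.7, -0.8]
opening: 0.0004
```

Call:
step_arm(
  moves=[
    [[-0.01,-0.55,0,0],[-0.06,-0.55,0,0],[-0.1,-0.53,0,0],[-0.14,-0.53,0,0],[-0.19,-0.52,0,0],[-0.23,-0.5,0,0],[-0.26,-0.47,0,0],[-0.31,-0.46,0,0],[-0.34,-0.43,0,0],[-0.38,-0.4,0,0]],
  ],
)

```text
t: 8.53
tool_pos: [0.6426, -0.0806, 0.2672]
tool_rot: [-2.762, 1.497, -0.0]
contact_force: [2.3, 2.9, -1.2]
opening: 0.0001
```

Steady drag of 3–4 N, tracking as planned.

Call:
step_arm(
  moves=[
    [[-0.41,-0.36,0,0],[-0.43,-0.33,0,0],[-0.46,-0.3,0,0],[-0.49,-0.26,0,0],[-0.5,-0.21,0,0],[-0.52,-0.18,0,0],[-0.53,-0.13,0,0],[-0.54,-0.09,0,0],[-0.55,-0.05,0,0],[-0.54,0,0,0]],
  ],
)

```text
t: 9.37
tool_pos: [0.5928, -0.0993, 0.2673]
tool_rot: [-2.762, 1.497, -0.001]
contact_force: [3.5, 0.4, -1.1]
opening: 0.0001
```

Call:
step_arm(
  moves=[
    [[-0.55,0.05,0,0],[-0.54,0.09,0,0],[-0.53,0.13,0,0],[-0.52,0.18,0,0],[-0.5,0.22,0,0],[-0.49,0.25,0,0],[-0.46,0.3,0,0],[-0.43,0.33,0,0],[-0.41,0.37,0,0],[-0.38,0.4,0,0]],
  ],
)

```text
t: 10.2
tool_pos: [0.5447, -0.0758, 0.2671]
tool_rot: [2.762, -1.497, -0.0]
contact_force: [2.1, -2.2, -1.2]
opening: -0.0002
```

Call:
step_arm(
  moves=[
    [[-0.34,0.43,0,0],[-0.3,0.45,0,0],[-0.27,0.48,0,0],[-0.23,0.5,0,0],[-0.18,0.51,0,0],[-0.15,0.53,0,0],[-0.1,0.54,0,0],[-0.05,0.55,0,0],[-0.02,0.54,0,0],[0.04,0.55,0,0]],
  ],
)

```text
t: 11.03
tool_pos: [0.5287, -0.0246, 0.267]
tool_rot: [2.762, -1.496, -0.002]
contact_force: [-1.1, -2.7, -0.7]
opening: -0.0002
```

Call:
step_arm(
  moves=[
    [[0.08,0.54,0,0],[0.12,0.54,0,0],[0.16,0.52,0,0],[0.21,0.51,0,0],[0.25,0.49,0,0],[0.28,0.46,0,0],[0.33,0.45,0,0],[0.35,0.41,0,0],[0.4,0.38,0,0],[0.42,0.35,0,0]],
  ],
)

```text
t: 11.87
tool_pos: [0.5554, 0.0217, 0.2671]
tool_rot: [2.762, -1.496, -0.001]
contact_force: [-2.4, -2.3, -0.4]
opening: -0.0003
```

Call:
step_arm(
  moves=[
    [[0.45,0.32,0,0],[0.47,0.28,0,0],[0.49,0.23,0,0],[0.51,0.2,0,0],[0.53,0.16,0,0],[0.53,0.11,0,0],[0.55,0.07,0,0],[0.55,0.02,0,0],[0.54,-0.02,0,0],[0.55,-0.07,0,0]],
  ],
)

```text
t: 12.7
tool_pos: [0.6075, 0.0345, 0.2673]
tool_rot: [-2.762, 1.496, 0.0]
contact_force: [-3.6, -0.4, -0.4]
opening: -0.0002
```

Call:
step_arm(
  moves=[
    [[0.53,-0.11,0,0],[0.53,-0.15,0,0],[0.51,-0.2,0,0],[0.35,-0.2,0,0],[0,0,0,0],[0,0,0,0],[0,0,0,0]],
  ],
)

```text
t: 13.28
tool_pos: [0.6266, 0.0273, 0.2678]
tool_rot: [-2.762, 1.497, -0.003]
contact_force: [-0.5, -0.7, 0.4]
opening: -0.0003
```

Call:
step_arm(
  moves=[
    [[0.25,-0.13,0,0],[0.25,-0.14,0,0],[0.22,-0.14,0,0],[0.22,-0.14,0,0],[0,0,0,0],[0,0,0,0]],
  ],
)

```text
t: 13.78
tool_pos: [0.6358, 0.0218, 0.2672]
tool_rot: [2.762, -1.497, 0.001]
contact_force: [-0.8, 0.4, 0.1]
opening: -0.0002
```

Call:
step_arm(
  moves=[
    [[0.1,-0.08,0,0],[0.1,-0.08,0,0],[0,0,0,0],[0,0,0,0]],
  ],
)

```text
t: 14.12
tool_pos: [0.6375, 0.0206, 0.2672]
tool_rot: [-2.762, 1.496, -0.0]
contact_force: [-0.3, 1.5, 0.4]
opening: 0.0001
```

Call:
step_arm(
  moves=[
    [[0.07,-0.06,0,0],[0.07,-0.04,0,0],[0.05,-0.04,0,0],[0,0,0,0],[0,0,0,0]],
  ],
)

```text
t: 14.53
tool_pos: [0.6394, 0.0191, 0.2672]
tool_rot: [2.762, -1.496, 0.0]
contact_force: [-0.9, 1.2, 0.2]
opening: 0.0002
```

Call:
step_arm(
  moves=[
    [[-0.5,0.8,0,0],[-0.6,0.9,0,0],[-0.6,0.8,0,0],[0,0,3,0],[0,0,3,0],[0,0,3,0],[-2.5,0.1,0,0.11],[-2.5,0.1,0,0.11],[-2.5,0.1,0,0.11],[-2.5,0.1,0,0.11]],
  ],
)

```text
t: 15.37
tool_pos: [0.5208, 0.0488, 0.3572]
tool_rot: [3.025, -0.848, 0.001]
contact_force: [0.8, -0.6, 0.6]
opening: -0.0002
```

```bash
python3 - <<'E'
from h import *
o=readout.get_obs();print(o["t"],o["q"].round(3),o["tool_pos"].round(4))
for cam,(x0,y0,w,h) in(("top",(252,148,32,26)),("scene",(245,180,32,36))):
    ref=cv2.imread(f"pics/{cam}0.png")
    im=viewer.get_image(cam);cv2.imwrite(f"pics/{cam}1.png",cv2.resize(im,(800,600)))
    for n in("handle",):
        for r in nets.masks_of(cam,n)[:2]: print(cam,n,r["confidence"],np.round(r["box"],1),np.argwhere(r["region"]).mean(0)[::-1].round(2))
        for r in nets.pinpoint(cam,n)[:2]: print(np.round(r["at"],1),r["confidence"])
a=cv2.imread("pics/top0.png")[210:310,375:490];b=cv2.imread("pics/top1.png")[210:310,375:490]
c=cv2.imread("pics/scene0.png")[240:350,320:435];d=cv2.imread("pics/scene1.png")[240:350,320:435]
f=lambda x:cv2.resize(x,(390,290),interpolation=cv2.INTER_CUBIC)
cv2.imwrite("pics/f.png",np.vstack([np.hstack([f(a),f(b)]),np.hstack([f(c),f(d)])]))
E
```

```text
15.3667 [-0.049 -0.235  1.676 -0.     1.7    0.498] [0.5208 0.0488 0.3572]
[262.3 204.1] 0.7
```

View pics/f.png

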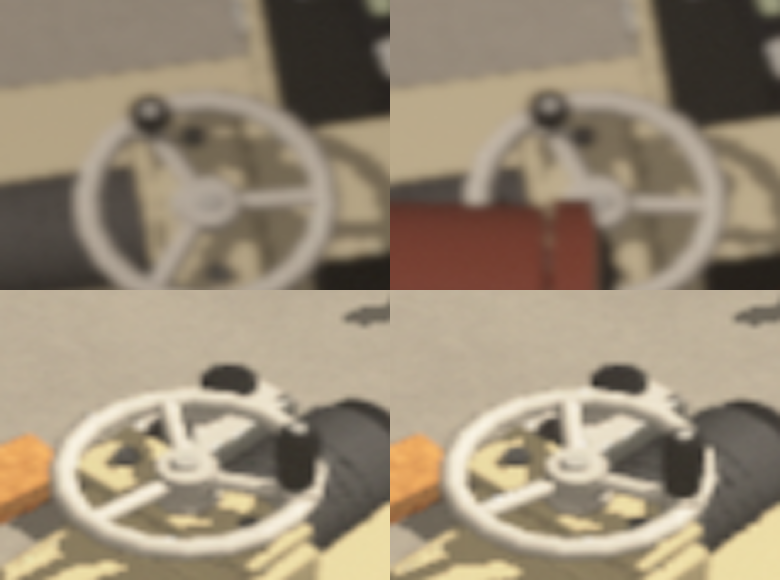

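The handle has gone a few mm too far clockwise: top view (158,109) now against (150,115) before. Probably the earlier knuckle contact nudged the wheel. I'll measure the rotation precisely.

```bash
cat > rot.py <<'E'
from h import *
from scipy.ndimage import map_coordinates, gaussian_filter
hub=np.array([.5956,-.0319])
def polar(cam,im,z,rr,aa):
    im=cv2.cvtColor(im,cv2.COLOR_BGR2GRAY).astype(float)
    R,A=np.meshgrid(rr,aa,indexing="ij")
    P=np.array([proj(cam,(hub[0]+r*np.cos(a),hub[1]+r*np.sin(a),z)) for r,a in zip(R.ravel(),A.ravel())])
    u=(P+.5)*1.5625-.5
    return map_coordinates(im,[u[:,1],u[:,0]],order=1).reshape(R.shape)
def rot(new):
  for cam,z,r0,r1,a0,a1 in(("top",.29,.052,.082,.577-.5,.577+.5),("top",.224,.025,.06,-1.9,-1.2),("top",.224,.025,.055,.3,1.),("scene",.29,.05,.08,.1,1.1),("scene",.26,.05,.08,.1,1.1),("scene",.224,.025,.06,-1.9,-1.2),("scene",.224,.025,.06,-3.8,-3.2)):
    st=.005;aa=np.arange(a0-.3,a1+.3,st);rr=np.arange(r0,r1,.002)
    A=polar(cam,cv2.imread(f"pics/{cam}0.png"),z,rr,aa);B=polar(cam,cv2.imread(f"pics/{cam}{new}.png"),z,rr,aa)
    n=int(.3/st);C=A[:,n:-n]
    s=[((C-B[:,n+k:B.shape[1]-n+k])**2).mean() for k in range(-n+1,n)]
    i=int(np.argmin(s));f=0
    if 0<i<len(s)-1: f=.5*(s[i-1]-s[i+1])/(s[i-1]-2*s[i]+s[i+1])
    print(cam,z,"dA(ccw)=",round((i-n+1+f)*st,4),"min/zero ssd",round(s[i]),round(s[n-1]))
E
python3 -c "
from rot import *
rot(1)"
```

```text
Traceback (most recent call last):
  File "rot.py", line 13, in rot
    A=polar(cam,cv2.imread(f"pics/{cam}0.png"),z,rr,aa);B=polar(cam,cv2.imread(f"pics/{cam}{new}.png"),z,rr,aa)
  File "rot.py", line 7, in polar
    P=np.array([proj(cam,(hub[0]+r*np.cos(a),hub[1]+r*np.sin(a),z)) for r,a in zip(R.ravel(),A.ravel())])
                ~~~~^^^^^^^^^^^^^^^^^^^^^^^^^^^^^^^^^^^^^^^^^^^^^^^
  File "h.py", line 10, in proj
    c=viewer.calibration(cam);p=np.array(c["camera_matrix"])@(np.array(c["R"])@np.array(X)+np.array(c["t"]));return p[:2]/p[2]
ValueError: time passes only in moves, steps and waits
```

```bash
python3 - <<'E'
s=open("rot.py").read()
s=s.replace('''    P=np.array([proj(cam,(hub[0]+r*np.cos(a),hub[1]+r*np.sin(a),z)) for r,a in zip(R.ravel(),A.ravel())])
''','''    K,Rm,t=CAL[cam];X=np.stack([hub[0]+R*np.cos(A),hub[1]+R*np.sin(A),0*R+z],-1).reshape(-1,3)
    P=(X@Rm.T+t)@K.T;P=P[:,:2]/P[:,2:]
''').replace("def polar",'''CAL={}
for c in("top","scene"):
    k=viewer.calibration(c);CAL[c]=[np.array(k[n]) for n in("camera_matrix","R","t")]
def polar''',1)
open("rot.py","w").write(s)
E
python3 -c "
from rot import *
rot(1)"
```

```text
top 0.29 dA(ccw)= -0.0978 min/zero ssd 42 448
top 0.224 dA(ccw)= -0.085 min/zero ssd 69 298
top 0.224 dA(ccw)= -0.0976 min/zero ssd 71 298
scene 0.29 dA(ccw)= -0.0389 min/zero ssd 197 337
scene 0.26 dA(ccw)= -0.0718 min/zero ssd 436 865
scene 0.224 dA(ccw)= -0.1071 min/zero ssd 270 1680
scene 0.224 dA(ccw)= -0.0739 min/zero ssd 798 1522
```

Overshoot is about 0.095 rad (≈6 mm). I'll go to the clockwise side of the handle and nudge it back gently. Expected final TCP is about (0.6646, -0.0169).

Call:
step_arm(
  moves=[
    [[2.7,-1.5,0,-0.11],[2.7,-1.5,0,-0.11],[2.7,-1.5,0,-0.11],[2.7,-1.5,0,-0.11],[2.6,-1.5,0,0],[2.6,-1.6,0,0],[0,0,-3,0],[0,0,-3,0],[0,0,-3,0],[0,0,0,0]],
  ],
)

```text
t: 16.5
tool_pos: [0.6798, -0.0426, 0.2573]
tool_rot: [2.757, -1.496, -0.021]
contact_force: [-1.3, 0.7, -1.2]
opening: -0.0001
```

Call:
step_arm(
  moves=[
    [[-0.22,0.34,0,0],[-0.22,0.34,0,0],[-0.11,0.17,0,0],[0,0,0,0],[0,0,0,0]],
  ],
)

```text
t: 16.92
tool_pos: [0.6776, -0.0341, 0.2699]
tool_rot: [-2.761, 1.495, -0.006]
contact_force: [-0.3, 0.4, 0.3]
opening: -0.0001
```

Call:
step_arm(
  moves=[
    [[-0.1,0.17,0,0],[-0.1,0.17,0,0],[-0.1,0.17,0,0],[-0.1,0.16,0,0],[0,0,0,0]],
  ],
)

```text
t: 17.33
tool_pos: [0.6726, -0.0273, 0.2671]
tool_rot: [-2.762, 1.496, 0.0]
contact_force: [-0.0, 0.4, 0.7]
opening: -0.0002
```

Call:
step_arm(
  moves=[
    [[-0.14,0.18,0,0],[-0.14,0.18,0,0],[-0.14,0.18,0,0],[0,0,0,0],[0,0,0,0]],
  ],
)

```text
t: 17.75
tool_pos: [0.6686, -0.0223, 0.2671]
tool_rot: [2.762, -1.496, 0.0]
contact_force: [0.4, -0.9, -0.0]
opening: -0.0001
```

Call:
step_arm(
  moves=[
    [[-0.14,0.18,0,0],[-0.07,0.1,0,0],[0,0,0,0],[0,0,0,0]],
  ],
)

```text
t: 18.08
tool_pos: [0.6665, -0.0195, 0.2672]
tool_rot: [2.762, -1.497, 0.0]
contact_force: [1.0, -1.3, -1.5]
opening: 0.0001
```

Call:
step_arm(
  moves=[
    [[-0.06,0.08,0,0],[-0.05,0.07,0,0],[0,0,0,0],[0,0,0,0]],
  ],
)

```text
t: 18.42
tool_pos: [0.6654, -0.0179, 0.2671]
tool_rot: [-2.762, 1.496, 0.0]
contact_force: [1.2, -1.6, -0.1]
opening: -0.0002
```

Call:
step_arm(
  moves=[
    [[0.5,-0.8,0,0],[0.6,-0.8,0,0],[0,0,1.5,0],[0,0,2.5,0],[0,0,2.5,0],[0,0,2.5,0],[-3,1.2,0,0],[-3,1.2,0,0],[-3,1.2,0,0],[-3,1.2,0,0]],
  ],
)

```text
t: 19.25
tool_pos: [0.5555, 0.0144, 0.3587]
tool_rot: [-2.761, 1.497, -0.001]
contact_force: [-1.3, 1.2, 0.5]
opening: 0.0001
```

Call:
step_arm(
  moves=[
    [[-3,1.2,0,0.11],[-3,1.2,0,0.11],[-2,0.8,0,0.11],[0,0,0,0.11],[0,0,0,0]],
  ],
)

```text
t: 19.67
tool_pos: [0.4759, 0.0465, 0.3594]
tool_rot: [-3.022, 0.854, -0.004]
contact_force: [0.5, 0.3, -0.6]
opening: 0.0005
```

```bash
python3 - <<'E'
from rot import *
o=readout.get_obs();print(o["t"],o["tool_pos"].round(4))
for cam in("top","scene"):
    im=viewer.get_image(cam);cv2.imwrite(f"pics/{cam}2.png",cv2.resize(im,(800,600)))
rot(2)
E
```

```text
19.6667 [0.4759 0.0465 0.3594]
top 0.29 dA(ccw)= -0.0031 min/zero ssd 30 30
top 0.224 dA(ccw)= -0.0049 min/zero ssd 28 28
top 0.224 dA(ccw)= -0.023 min/zero ssd 21 33
scene 0.29 dA(ccw)= -0.006 min/zero ssd 7 12
scene 0.26 dA(ccw)= -0.0044 min/zero ssd 11 14
scene 0.224 dA(ccw)= -0.0041 min/zero ssd 3 6
scene 0.224 dA(ccw)= -0.0018 min/zero ssd 19 19
```

Residual is about -0.004 rad (0.3 mm at the handle), so the wheel is done. Next is the start button: turn the jaws away from the stop button and descend, slowing near the bottom.

Call:
step_arm(
  moves=[
    [[-0.4,0.2,0,0.117],[-0.4,0.2,0,0.117],[0,0,-2,0.117],[0,0,-3,0.117],[0,0,-3,0.117],[0,0,-3,0.117],[0,0,-3,0],[0,0,-2.5,0],[0,0,-2,0],[0,0,-1.5,0]],
  ],
)

```text
t: 20.6
tool_pos: [0.4678, 0.0497, 0.1547]
tool_rot: [-3.133, -0.228, 0.006]
contact_force: [0.9, 0.7, -0.6]
opening: 0.0001
```

Call:
step_arm(
  moves=[
    [[0,0,-1,0],[0,0,-0.8,0],[0,0,-0.6,0],[0,0,0,0],[0,0,0,0],[0,0,0,0]],
  ],
)

```text
t: 21.1
tool_pos: [0.4692, 0.05, 0.1343]
tool_rot: [3.133, 0.233, 0.003]
contact_force: [-0.3, -0.4, 0.5]
opening: -0.0003
```

```bash
python3 - <<'E'
from h import *
o=readout.get_obs();print(o["t"],o["tool_pos"].round(4),o["contact_force"].round(2),o["q"].round(2))
b=viewer.get_image("scene");a=viewer.get_image("top")
for c in("scene","top"): print(c,"tcp",proj(c,o["tool_pos"]).round(1),"start",proj(c,(.4675,.0505,.096)).round(1))
cv2.imwrite("pics/g.png",np.hstack([cv2.resize(b[130:210,210:270],(400,533),interpolation=cv2.INTER_CUBIC),cv2.resize(a[170:250,220:280],(400,533),interpolation=cv2.INTER_CUBIC)]))
E
```

```text
21.1 [0.4692 0.05   0.1343] [-0.33 -0.45  0.55] [-0.05 -0.25  2.06  0.    1.33 -0.2 ]
scene tcp [235.5 179.9] start [235.6 186.8]
top tcp [254.2 217.8] start [254.3 218.1]
```

View pics/g.png

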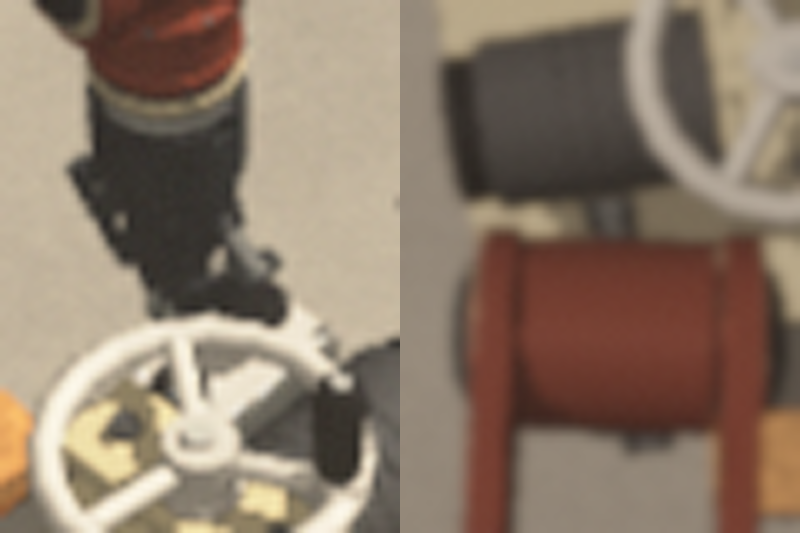

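Call:
step_arm(
  moves=[
    [[-0.1,0,-1,0],[0,0,-1,0],[0,0,-0.6,0],[0,0,-0.4,0],[0,0,0,0],[0,0,0,0]],
  ],
)

```text
t: 21.7
tool_pos: [0.4671, 0.0501, 0.1026]
tool_rot: [-3.133, -0.234, 0.002]
contact_force: [0.8, 0.1, 0.4]
opening: 0.0001
```

Call:
step_arm(
  moves=[
    [[0,0,-0.3,0],[0,0,-0.3,0],[0,0,-0.2,0],[0,0,0,0],[0,0,0,0]],
  ],
)

```text
t: 22.12
tool_pos: [0.4676, 0.05, 0.0954]
tool_rot: [3.133, 0.234, 0.0]
contact_force: [-1.3, 0.1, 1.8]
opening: 0.0001
```

Call:
step_arm(
  moves=[
    [[0,0,-0.2,0],[0,0,-0.2,0],[0,0,0,0],[0,0,0,0]],
  ],
)

```text
t: 22.45
tool_pos: [0.4678, 0.05, 0.0916]
tool_rot: [3.133, 0.234, 0.001]
contact_force: [0.1, -0.7, 3.9]
opening: -0.0
```

Contact at z≈0.096 and the force follows the button's spring. Pressing to the bottom.

Call:
step_arm(
  moves=[
    [[0,0,-0.1,0],[0,0,-0.1,0],[0,0,0,0],[0,0,0,0]],
  ],
)

```text
t: 22.78
tool_pos: [0.4677, 0.05, 0.0895]
tool_rot: [3.133, 0.234, 0.001]
contact_force: [-0.5, 0.1, 5.9]
opening: 0.0001
```

Call:
step_arm(
  moves=[
    [[0,0,-0.1,0],[0,0,0,0],[0,0,0,0]],
  ],
)

```text
t: 23.03
tool_pos: [0.4679, 0.05, 0.0894]
tool_rot: [3.133, 0.234, 0.0]
contact_force: [-4.1, 0.2, 10.3]
opening: 0.0001
```

It bottomed out: z stays at 0.0894 while the force rises to 10 N. Release and retreat straight up, then clear the view.

Call:
step_arm(
  moves=[
    [[0,0,0.5,0],[0,0,1,0],[0,0,2,0],[0,0,2.5,0],[0,0,3,0],[0,0,3,0],[0,0,3,0],[0,0,3,0],[0,0,3,0],[0,0,3,0]],
  ],
)

```text
t: 23.87
tool_pos: [0.4668, 0.0501, 0.3292]
tool_rot: [-3.133, -0.234, 0.002]
contact_force: [-0.3, 0.5, 0.4]
opening: -0.0
```

Call:
step_arm(
  moves=[
    [[1,-3,0,0],[1,-3,0,0],[0,-3,0,0],[0,-3,0,0],[-1,-3,0,0],[-1,-3,0,0],[-1,-3,0,0],[-1,-3,0,0],[0,-2,0,0],[0,0,0,0]],
  ],
)

```text
t: 24.7
tool_pos: [0.4463, -0.2127, 0.3274]
tool_rot: [3.133, 0.227, -0.003]
contact_force: [0.1, 0.4, 0.2]
opening: -0.0002
```

```bash
python3 - <<'E'
from rot import *
o=readout.get_obs();print(o["t"],o["tool_pos"].round(4),o["contact_force"].round(2))
for cam in("top","scene"):
    im=viewer.get_image(cam);cv2.imwrite(f"pics/{cam}3.png",cv2.resize(im,(800,600)))
rot(3)
a,b=[cv2.imread(f"pics/top{i}.png")[150:410,180:580] for i in(0,3)]
cv2.imwrite("pics/i.png",cv2.resize(np.vstack([a,b]),None,fx=1.15,fy=1.15))
E
```

```text
24.7 [ 0.4463 -0.2127  0.3274] [0.14 0.36 0.23]
top 0.29 dA(ccw)= -0.0027 min/zero ssd 16 16
top 0.224 dA(ccw)= -0.0044 min/zero ssd 14 15
top 0.224 dA(ccw)= -0.0181 min/zero ssd 11 19
scene 0.29 dA(ccw)= -0.0061 min/zero ssd 8 12
scene 0.26 dA(ccw)= -0.0043 min/zero ssd 12 14
scene 0.224 dA(ccw)= -0.0039 min/zero ssd 3 6
scene 0.224 dA(ccw)= -0.0019 min/zero ssd 19 19
```

View pics/i.png

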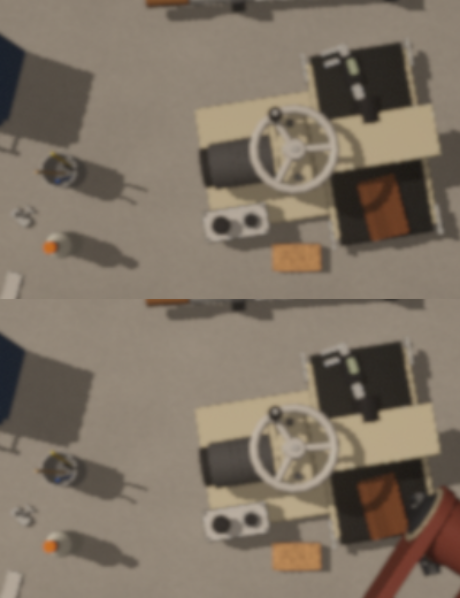

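The wheel handle, blank, caliper and loose things sit at the same pixels before and after. Wheel residual is about 0.004 rad, the start button is released and the robot is clear of everything. Handing in.

```bash
python3 -c "
from station import ctrl
print(ctrl.finish_job())"
```

```text
the job is handed in; nothing more can be done
None
```

The job is handed in at about 24.7 s. The wheel was turned one full turn clockwise, and the start button was then pressed fully down and released. I pushed only with the shut fingers and gripped nothing.

**Wheel:** After the turn, the pictures showed the handle about 0.095 rad (6 mm) too far clockwise, so I nudged it back from the other side. The last before/after comparison puts it about 0.004 rad (0.3 mm) from where it started. Six of the seven image measurements agree within 0.002–0.006 rad. One top-view spoke patch read 0.018 rad, probably because of shadow.

**Start button:** Its force followed the spring, then rose to 10 N at 0.0894 m with no further travel, so it was fully down. It was then let go. I never moved over the stop button.

**Other things:** The blank, the caliper and the other loose things in the cropped view look unmoved. I did not check the screwdriver, which lay outside it.

**Failed along the way:** On the first approach a finger knuckle rested on top of the handle with about 6 N. I raised the tool and carried on with the fingertips. I first judged that this had not moved the wheel, but it probably caused the 6 mm overshoot. The measured forces stayed at about 10 N or less.

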